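# Isolate the desk trunking and hold its end lid tucked and pressed

### The arm

A 6-joint arm with a two-finger parallel gripper is mounted at the origin on the work surface. World frame = base frame: x ahead of the robot, y to its left, z up, the work surface at z = 0. Lengths are in m, angles in degrees, forces in N, time in s.
With the tool pointing down it reaches from about 0.325 to 0.775 m from the base axis. Payload 5.5 kg.
Tool frame: the origin (TCP) lies at the centre of the arm's flange, where the gripper is bolted on; the fingertips stand 182 mm ahead of it and the grasp point (between the pads) lies 163 mm ahead of it; z points along the fingers, y is the direction in which the jaws open and shut (so a half turn about z gives the same grasp; the last joint's range is limited). The gripper opens to 88 mm and grips with 3 to 60 N. Pads are 20 mm wide; open, the fingers measure 115 mm over their backs; the gripper's body (75 mm by 178 mm) begins 61 mm behind the grasp point.
Start: joints at [61.61, 5.22, 70.514, -0, 104.267, -3.249], TCP at [0.255, 0.543, 0.405] pointing down, gripper open.
Joint ranges: [-164.24, 164.24], [-49.07, 125.15], [9.68, 141.18], [-86.29, 266.29], [3.28, 154.24], [-151.56, 151.56]. Speed limits (degrees/s): [147.25, 147.25, 172.46, 180, 180, 180].

### API

Orientations are given as [roll, pitch, yaw] about the fixed x, y, z axes, in that order (R = Rz(yaw) Ry(pitch) Rx(roll)).
In Python, from station import r gives the robot as it stands. The module is installed in compiled form; this text tells all that it offers. Calls block until the motion is done:
- r.reach(position, orientation): joint-space move of the TCP to a pose.
- r.servo_line(position, rotation=None, speed=0.15): straight line of the TCP; rotation=None keeps the orientation; speed is the mean speed in m/s.
- r.move_joints(angles): joint-space move.
- r.let_go() and r.grab(squeeze=None): open the fingers fully, or close them until they stop; squeeze is the grip in N (None keeps the last).
- r.wait(seconds).
- r.inverse_kinematics(position, orientation): joint angles nearest the present ones, or None.
- r.sense(): the state.
- r.snapshot(name): name is "side" or "top" or "wrist"; returns a dict with "frame" (420x560x3 uint8, red, green, blue), "fx", "fy", "cx", "cy" (pixels), "R" (3x3) and "t" (3): a world point X has camera coordinates R X + t. Camera axes: x right, y down, z forward; pixel columns grow to the right and rows downward; lengths in m; the calibration is good to about 2 mm. A picture is of the moment at which its call begins. There is no depth.
A pose or a line that the arm cannot do raises r.IKError and nothing moves.
- r.hand_in(): hands the job in, once; it reports no verdict.
The state is a dict: "clock": time; "joints": joint angles; "joint_vel": joint speeds; "joint_torque": joint torques, N m; "tcp_pos": TCP position; "orientation": TCP orientation; "contact_force": force on the tool from outside, world axes, zero at the start; "torque": the same for the moment, N m; "opening": finger opening in m.
Only numpy, scipy, OpenCV 4.12 (cv2) and the standard library are available. Lean on these libraries where they do the work, as an engineer would, in place of code of your own. Each camera call takes 0.05 s, during which the arm holds its last target.

### The job

Switch the desk trunking off at its spring keys, one at a time: first the grey key next to the joint cover, then the grey key between the two sockets, last the red main key. Then close the open half with the loose white lid: tuck its plain end under the springy grey joint cover without lifting the cover, and bring the lid fully home, its closed end up against the end of the trunking. Finish while still holding the lid pressed down firmly and flat on the trunking, ready to be screwed down, and leave everything else on the desk where it lies.

Things in the scene. Friction and masses are not known exactly. Their poses are not given: they have to be found in the camera images.
- trunking: fixed white cable trunking on the desk, 54 mm wide (x), 450 mm long (y from -240 to +210 mm), rim 45 mm high. Origin on the desk, mid width, z up. y 0 to +210: open channel, end wall (42 mm high) at +210. Negative y: covered (65 mm wide, top 48 to 50 mm high), with the joint cover, 2 cream sockets, 3 keys. With the lid home, the lid's origin is at (0, 106.5, 34) mm here, axes parallel
- side_walls: the two long side walls of the trunking, 3 mm thick, whose top edges, 45 mm above the desk, are the rim on which the lid's top plate is pressed (a firm press is about 10 N). Origin at their mid length, 3 mm above the desk
- joint_cover (a joint): lift of the springy grey joint cover, rad: 0 at rest, grows as its lip rises; the lip lies 65 mm from the hinge, so 0.08 rad is 5 mm. A spring holds it down with about 1 N at the lip; it gives easily upward, not downward
- cover_lip (a point): middle of the underside of the joint cover's free lip, at trunking (0, 30, 52) mm, axes as the trunking's. Grey plate 76 mm wide, 2.5 mm thick, with side flanges 7 mm down (71 mm between them); hinge at trunking y = -35 mm. Its underside is 7 mm above the rim, so the lid's 3 mm plate passes with 4 mm to spare
- key_first (a joint): travel of the grey key next to the joint cover, m: 0 at rest, 0.005 fully down. Spring: about 1.5 N to start, 5 N fully down. All three keys alike; press at least 4 mm, and they come back up by themselves
- key_second (a joint): travel of the grey key between the two sockets, m, as key_first
- key_main (a joint): travel of the red main key at the trunking's end, m, as key_first
- key_first_top (a point): centre of the top of the first grey key, 57 mm above the desk, at trunking x = 0, y = -77 mm; cap 34 mm along x, 17 mm along y, pressed straight down; fully down its top is still 2 mm proud of its surround
- key_second_top (a point): centre of the top of the second grey key, at trunking y = -146 mm
- key_main_top (a point): centre of the top of the red key, at trunking y = -216.5 mm
- lid: loose white lid, an upside-down tray 65 mm wide (x), 213 mm long (y), 14 mm high, 0.08 to 0.17 kg, lying top side up. Origin at the centre of its underside, z up. Top plate 3 mm (its underside at z = 11 mm); side skirts 3 mm thick, 59 mm apart inside (2.5 mm play each side of the trunking); an end skirt closes the +y end, the -y end is open. Grip it across its width
- lid_plain_end (a point): middle of the plain, open end's edge (lid y = -106.5 mm), at the underside of the top plate. Home: trunking y = 0, z = 45 mm, 30 mm in under the cover
- lid_closed_end (a point): middle of the closed end's outer face (lid y = +106.5 mm), at the underside of the top plate. Home: trunking y = 213 mm, z = 45 mm, the 3 mm end skirt touching the end wall
- mug: white mug, 80 mm across, 95 mm high, bystander; origin under its centre
- bottle: clear water bottle with a blue cap, 64 mm across, 205 mm high, bystander; origin under its centre
- clip_tub: blue open tub of white clips, 110 x 85 x 45 mm, bystander; origin under its centre
- screwdriver: green-handled screwdriver, 200 mm long, lying along its x, bystander
- spare_socket: spare cream socket module, 45 x 44 x 24 mm, bystander; origin under its centre
- tape_measure: dark tape measure, 64 x 58 x 34 mm, bystander; origin under its centre
- meter: dark handheld meter lying flat, 145 x 76 x 40 mm, bystander; origin under its centre

How it is judged (in metres and radians):
On the way, in this order (a step that is already met when the one before it is completed fails the run):
1. the grey key next to the joint cover is pressed at least 3.5 mm, alone (value of joint key_first above 0.0035 m and value of joint each of key_second, key_main below 0.001 m), for 0.05 s.
2. the grey key between the sockets is pressed at least 3.5 mm, alone (value of joint key_second above 0.0035 m and value of joint each of key_first, key_main below 0.001 m), for 0.05 s.
3. the red main key is pressed at least 3.5 mm, alone (value of joint key_main above 0.0035 m and value of joint each of key_first, key_second below 0.001 m), for 0.05 s.
4. the lid's plain end is tucked at least 15 mm in under the joint cover (y of lid_plain_end in the frame of trunking between -0.01 and 0.015 m and z of lid_plain_end in the frame of trunking between 0.0425 and 0.0505 m), for 0.1 s.
At the end, for the whole second after the job is handed in: The robot still holds the lid and presses it on the trunking's walls with over 4 N; its plain end is under the joint cover, its closed end within 6 mm of the trunking's end wall, both ends down within 2.5 mm, level within 0.04 rad, at rest; the cover lies down (under 0.03 rad), the keys are up (y of lid_plain_end in the frame of trunking between -0.004 and 0.006 m and z of lid_plain_end in the frame of trunking between 0.0425 and 0.0475 m and z of lid_closed_end in the frame of trunking between 0.0425 and 0.0475 m and angle between the z axis of lid and the z axis of trunking, either way round below 0.04 rad and contact force between lid and side_walls above 4 N and contact force between any of the fingers, the arm and lid above 3 N and value of joint joint_cover below 0.03 rad and value of joint each of key_first, key_second, key_main below 0.001 m and linear speed of lid below 0.02 m/s); the arm keeps its last pose, push and grip.
It fails at once if the joint cover is lifted by more than about 5 mm at its lip (0.08 rad) (value of joint joint_cover above 0.08 rad).
It fails at once if two keys are down at once (value of joint each of key_first, key_second above 0.002 m or value of joint each of key_second, key_main above 0.002 m or value of joint each of key_first, key_main above 0.002 m).
It fails at once if something else on the desk is moved by more than 25 mm (distance of any of mug, bottle, clip_tub, screwdriver, spare_socket, tape_measure, meter from where it was at the start of the episode above 0.025 m).
It also fails if it takes over 58 s, if anything falls off the work surface, if the arm or the gripper's body presses on something with over 40 N, if the wrist force passes 120 N, or if a joint passes its speed limit or range.

## Working session

There is one attempt and no reset: what is moved stays moved. The work goes in short steps, each a Python script; the robot and the scene stay as the last script left them, time stands still between calls to the robot, and variables do not carry over. Pictures are saved under pics/ and viewed, and the job is handed in when it is done.

```bash
mkdir -p pics
python3 - <<'E'
from station import r
import cv2
s=r.sense();print(s)
for n in ["side","top","wrist"]:
    d=r.snapshot(n);cv2.imwrite(f"pics/{n}0.png",d["frame"][:,:,::-1]);print(n,d["fx"],d["cx"],d["cy"],d["R"],d["t"])
E
```

```text
{'clock': 0.0, 'joints': array([ 6.16098985e+01,  5.26118151e+00,  7.05809666e+01, -3.84071005e-04,
        1.04265331e+02, -3.24764785e+00]), 'joint_vel': array([ 0.09455624, -0.03288487, -0.06199901,  0.02181562, -0.04394333,
       -0.06216363]), 'joint_torque': array([ 1.03602812e-03, -4.46455336e+01, -4.06449437e+01,  6.97836746e-02,
        2.92716402e-02, -1.42362192e-04]), 'tcp_pos': array([0.25494031, 0.54320258, 0.40353568]), 'orientation': array([-1.79892673e+02, -5.71704733e-03,  1.54857447e+02]), 'contact_force': array([ 0.0852239 , -0.78960244,  0.32862735]), 'torque': array([ 0.00959309,  0.03581241, -0.00158679]), 'opening': 0.08756753552673187}
side 437.4880200346531 275.98816855528025 207.02755069805957 [[-9.99478549e-01 -2.62486892e-02 -1.88052324e-02]
 [-6.36687481e-04  5.98296763e-01 -8.01274346e-01]
 [ 3.22835110e-02 -8.00844547e-01 -5.98001493e-01]] [0.58294011 0.05334888 1.36491491]
top 523.6485379563886 287.10881656620273 207.7878943958248 [[ 0.0059294  -0.99997349  0.00422716]
 [-0.9927203  -0.00639481 -0.12027263]
 [ 0.12029647 -0.00348324 -0.9927319 ]] [-0.01409834  0.59257594  1.44787094]
wrist 367.0673925193175 280.3087889860379 210.49757499709114 [[ 0.42472463  0.90532158 -0.00135092]
 [ 0.87512229 -0.41017375  0.25674593]
 [ 0.23188352 -0.11022854 -0.96647799]] [-0.60000657 -0.03166052  0.38941693]
```

View pics/top0.png

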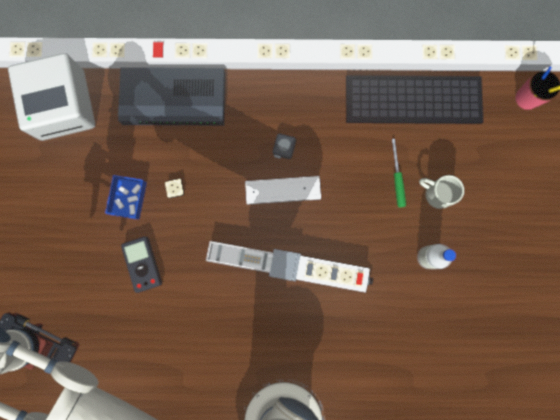

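View pics/side0.png

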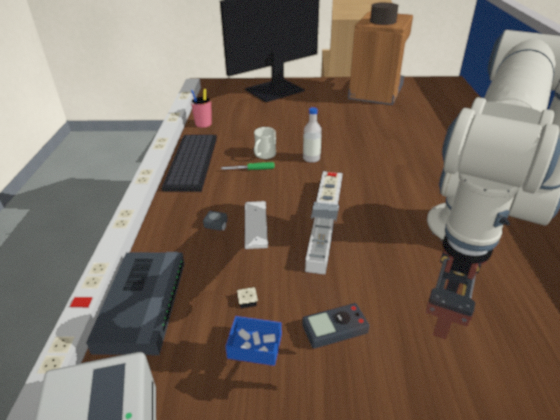

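View pics/wrist0.png

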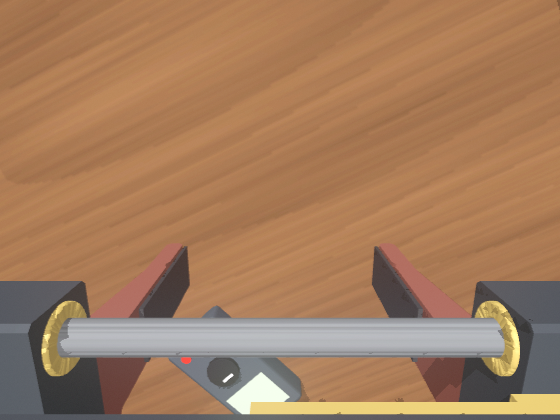

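Run:
```python
import cv2,numpy as np
a=cv2.imread("pics/top0.png");b=cv2.imread("pics/side0.png")
t=cv2.resize(a[165:300,190:390],(800,540),interpolation=cv2.INTER_CUBIC);cv2.imwrite("pics/t0z.png",t)
t=cv2.resize(b[165:285,210:370],(800,600),interpolation=cv2.INTER_CUBIC);cv2.imwrite("pics/s0z.png",t)
```

```text
(no output)
```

View pics/t0z.png

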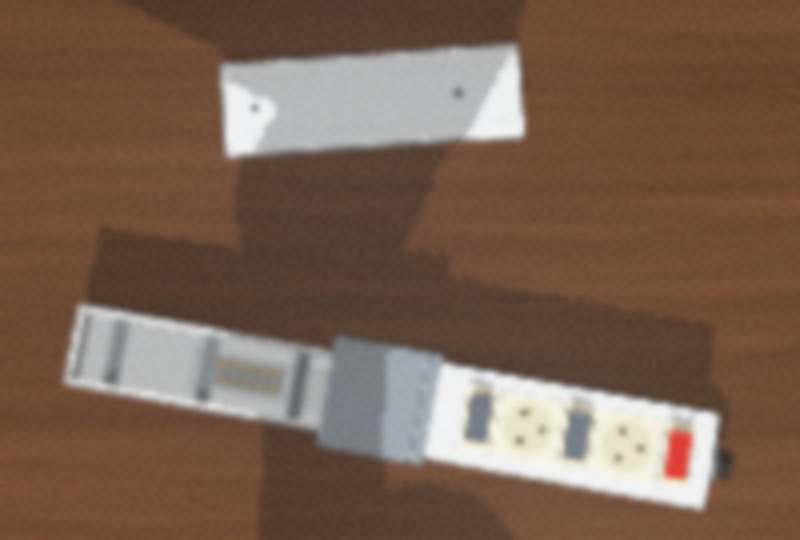

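View pics/s0z.png

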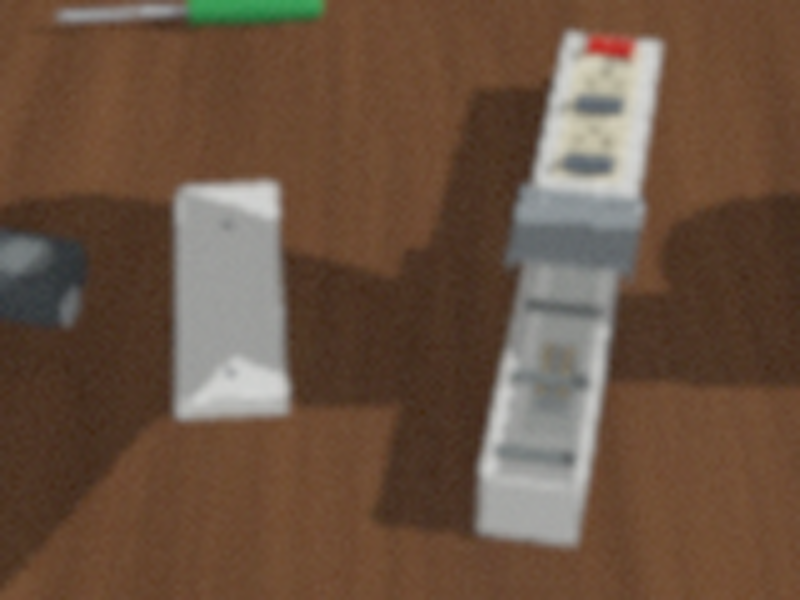

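```bash
cat > h.py <<'E'
import numpy as np,cv2
from station import r
def ray(d,uv,z):
    R=np.array(d["R"]);t=np.array(d["t"]);c=-R.T@t
    v=R.T@np.array([(uv[0]-d["cx"])/d["fx"],(uv[1]-d["cy"])/d["fy"],1])
    return c+v*(z-c[2])/v[2]
def proj(d,X):
    p=np.array(d["R"])@np.array(X)+np.array(d["t"]);return d["fx"]*p[0]/p[2]+d["cx"],d["fy"]*p[1]/p[2]+d["cy"]
def blobs(d,lo,hi,amin=20):
    hsv=cv2.cvtColor(d["frame"],cv2.COLOR_RGB2HSV);m=cv2.inRange(hsv,lo,hi)
    n,l,s,c=cv2.connectedComponentsWithStats(m);return [(tuple(c[i].round(1)),s[i]) for i in range(1,n) if s[i][4]>=amin]
E
python3 - <<'E'
from h import *
d=r.snapshot("top");e=r.snapshot("side");w=r.snapshot("wrist")
c=-np.array(w["R"]).T@w["t"];print("wristcam",c, r.sense()["tcp_pos"])
for D in(d,e):
  for lo,hi in(((0,150,120),(6,255,255)),((174,150,120),(180,255,255))):
    for b in blobs(D,lo,hi,15):print(b[0],b[1],ray(D,b[0],.057))
z=lambda u,v:((u+.5)/4-.5+190,(v+.5)/4-.5+165)
for n,p,h in[("endTL",(80,305),.042),("endBL",(65,383),.042),("key1",(479,417),.057),("key2",(577,435),.057),("main",(679,455),.057),("lipT",(335,338),.054),("lipB",(318,445),.054),
 ("farT",(718,412),.048),("farB",(704,508),.048),
 ("lidTL",(221,64),.014),("lidBL",(229,157),.014),("lidTR",(518,45),.014),("lidBR",(525,136),.014)]:
    print(n,ray(d,z(*p),h).round(4))
E
```

```text
wristcam [0.19224586 0.57314069 0.38414832] [0.25490964 0.54319058 0.40423974]
(np.float64(157.5), np.float64(49.2)) [154  43   8  14 107] [1.05024229 0.36769183 0.057     ]
(np.float64(359.0), np.float64(278.2)) [357 273   5  11  46] [ 0.39635569 -0.20916694  0.057     ]
(np.float64(331.7), np.float64(173.6)) [328 172   8   4  25] [ 0.39545184 -0.20496107  0.057     ]
(np.float64(80.9), np.float64(301.7)) [ 71 298  20   9 143] [1.04770921 0.37364167 0.057     ]
endTL [0.4972 0.2058 0.042 ]
endBL [0.4429 0.215  0.042 ]
key1 [ 0.421  -0.0727  0.057 ]
key2 [ 0.4091 -0.1401  0.057 ]
main [ 0.3959 -0.2102  0.057 ]
lipT [0.4748 0.027  0.054 ]
lipB [0.4012 0.038  0.054 ]
farT [ 0.4255 -0.2388  0.048 ]
farB [ 0.3596 -0.2283  0.048 ]
lidTL [0.6736 0.1121 0.014 ]
lidBL [0.6059 0.1053 0.014 ]
lidTR [ 0.689  -0.1027  0.014 ]
lidBR [ 0.6225 -0.1077  0.014 ]
```

```bash
cat >> h.py <<'E'
PSI=-10.0; O=np.array([.4335,.003])
def T(x,y,o=None,psi=None):
    o=O if o is None else o; a=np.radians(PSI if psi is None else psi)
    return o+np.array([x*np.cos(a)-y*np.sin(a),x*np.sin(a)+y*np.cos(a)])
def pose(x,y,tipz):  # trunk coords, fingertip height
    p=T(x,y);return [p[0],p[1],tipz+.182],[180,0,90+PSI]
E
python3 - <<'E'
from h import *
r.reach(*pose(0,0,.26))
r.wait(.2)
s=r.sense();print(s["clock"],s["tcp_pos"],s["orientation"],s["contact_force"])
d=r.snapshot("wrist");cv2.imwrite("pics/w1.png",d["frame"][:,:,::-1]);
import pickle;pickle.dump(d,open("w1.pkl","wb"))
E
```

```text
2.55 [0.4336293  0.00350023 0.44190569] [-1.79985075e+02 -1.96416604e-03  8.00678510e+01] [-0.19092049  0.66814497  0.36831106]
```

View pics/w1.png

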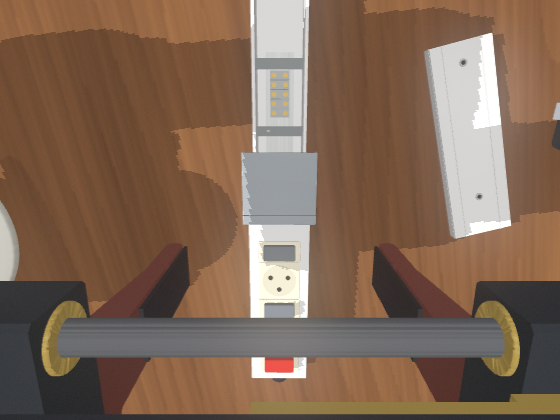

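Run:
```python
from h import *
import pickle;d=pickle.load(open("w1.pkl","rb"))
a=np.radians(PSI);M=np.array([[np.cos(a),np.sin(a)],[-np.sin(a),np.cos(a)]])
loc=lambda uv,z:(M@(ray(d,uv,z)[:2]-O)*1e3).round(1)
print(-np.array(d["R"]).T@d["t"])
print("key1",loc((279,253),.057),"red",loc((279,366),.057))
f=d["frame"].astype(int)
sat=f.max(2)-f.min(2)
for v in (15,35,80,100,120,145):
    row=sat[v,225:340]<40
    idx=np.where(row)[0];print(v,idx.min()+225,idx.max()+225,loc((idx.min()+224.5,v),.045),loc((idx.max()+225.5,v),.045), f[v,244:262].sum(1)//3, f[v,298:316].sum(1)//3)
for v in (165,185,205): 
    idx=np.where(sat[v,225:340]<40)[0];print("cov",v,loc((idx.min()+224.5,v),.0545),loc((idx.max()+225.5,v),.0545))
for v in (240,270,295): 
    idx=np.where(sat[v,225:340]<60)[0];print("base",v,loc((idx.min()+224.5,v),.049),loc((idx.max()+225.5,v),.049))
print("lip",loc((280,152.5),.0545))
hsv=cv2.cvtColor(d["frame"],cv2.COLOR_RGB2HSV);m=cv2.inRange(hsv,(0,0,120),(180,60,255));m[:,:400]=0;m[:,530:]=0
c=max(cv2.findContours(m,0,1)[0],key=cv2.contourArea);R=cv2.minAreaRect(c);print(R)
for q in cv2.boxPoints(R):print(q,ray(d,q,.014))
q=cv2.approxPolyDP(cv2.convexHull(c),6,True)[:,0];print(q,[ray(d,p,.014).round(4) for p in q])
z=cv2.resize(d["frame"][20:250,400:530],None,fx=2.5,fy=2.5,interpolation=2);cv2.imwrite("pics/lidz.png",z[:,:,::-1])
```

```text
[0.44665241 0.07281741 0.42193909]
key1 [ -0.8 -72.7] red [  -0.7 -212.6]
15 250 308 [-28.4 159. ] [ 26.6 159.1] [111 111 111 111 112 112 180 255 255 250 178 152 180 215 215 215 215 216] [215 215 215 215 208 185 222 180 215 215 204  94  93  92  93  94  95  95]
35 251 308 [-27.8 141.9] [ 26.9 142. ] [106 106 108 110 113 115 139 198 215 210 179 149 168 216 215 215 216 216] [215 215 215 215 207 150 164 204 215 208 152  93  93  93  92  90  90  90]
80 251 307 [-28.5 101.8] [ 26.8 101.9] [ 88  86  85  84  84  84  84 138 214 214 207 148 152 180 214 213 215 215] [215 216 214 208 164 158 193 215 211 180  94  96  95  95  92  91  89  90]
100 251 307 [-28.9  83.2] [27.2 83.3] [ 88  88  88  87  88  89  86 122 195 214 210 179 148 168 215 215 215 215] [215 214 212 194 150 163 203 214 205 124  95  94  94  92  93  93  95  95]
120 252 306 [-28.3  64.1] [26.6 64.2] [ 92  88  89  89  87  88  87  97 154 214 212 193 148 162 202 214 214 214] [214 214 210 179 153 179 214 210 180  95  94  95  95  93  91  91  92  93]
145 252 306 [-28.8  39.5] [27.  39.6] [112 111 109 111 113 113 111 111 177 255 255 247 149 157 190 213 213 213] [213 213 207 164 162 202 213 203 122  92  93  95  93  94  92  93  92  91]
cov 165 [-39.4  20.4] [37.8 20.6]
cov 185 [-38.9   0.1] [37.3  0.2]
cov 205 [-39.5 -20.9] [ 37.9 -20.8]
base 240 [-59.4 -61.1] [ 64.2 -60.9]
base 270 [-34.3 -95.9] [ 65.7 -95.7]
base 295 [ -34.9 -126.2] [  67. -126.]
lip [ 0.2 32.9]
((471.01995849609375, 135.63999938964844), (198.697021484375, 70.56926727294922), 81.8698959350586)
[422.03995  42.28   ] [0.60132389 0.11669304 0.014     ]
[491.89993   32.299988] [0.6720412  0.11382083 0.014     ]
[520. 229.] [ 0.6987143  -0.10401474  0.014     ]
[450.13998 238.98001] [ 0.61791671 -0.10237886  0.014     ]
[[492  33]
 [510 225]
 [455 238]
 [424  51]] [array([0.6721, 0.1131, 0.014 ]), array([ 0.6873, -0.0971,  0.014 ]), array([ 0.6236, -0.1021,  0.014 ]), array([0.6027, 0.108 , 0.014 ])]
```

View pics/lidz.png

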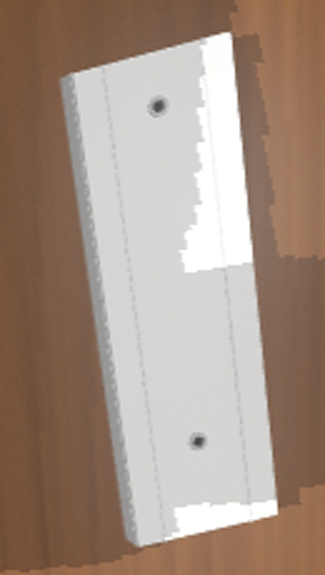

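```bash
cat >> h.py <<'E'
O=T(-.0006,.0035)
E
python3 - <<'E'
from h import *
r.grab(10)
s=r.sense();print(s["clock"],s["opening"])
for i,y in enumerate((-.077,-.146,-.2165)):
    if i==0: r.reach(*pose(0,y,.075)); r.wait(.1); f0=r.sense()["contact_force"]; print(f0)
    else: r.servo_line(pose(0,y,.070)[0],speed=.15)
    r.servo_line(pose(0,y,.0575)[0],speed=.06)
    print(r.sense()["contact_force"].round(2),r.sense()["tcp_pos"][2]-.182)
    for z in (.0535,.0525,.052,.0515,.051,.0505,.050):
        r.servo_line(pose(0,y,z)[0],speed=.03); r.wait(.06)
        s=r.sense();fz=s["contact_force"][2]-f0[2];print(i,z,round(s["tcp_pos"][2]-.182,4),s["contact_force"].round(2))
        if fz>5.5 or s["tcp_pos"][2]-.182<.0522: break
    r.wait(.1)
    if i==0:
        d=r.snapshot("top");cv2.imwrite("pics/t1.png",cv2.resize(d["frame"][165:300,190:390],(800,540),interpolation=2)[:,:,::-1])
    r.servo_line(pose(0,y,.070)[0],speed=.08)
print(r.sense()["clock"])
E
```

```text
3.9417 0.0003538518320733123
[0.33719929 0.89199006 0.09640762]
[-0.89  0.54  1.41] 0.05724856539948675
0 0.0535 0.054 [-0.42  0.84  3.15]
0 0.0525 0.0528 [0.33 1.94 3.32]
0 0.052 0.0523 [-0.08  1.91  5.79]
[-0.22  0.92  1.82] 0.05709332718910723
1 0.0535 0.0539 [0.27 2.91 3.86]
1 0.0525 0.0528 [-0.17  4.04  4.92]
1 0.052 0.0523 [0.33 3.82 4.92]
1 0.0515 0.0522 [-0.33  4.42  7.9 ]
[-0.29 -0.15  1.74] 0.05708191119835926
2 0.0535 0.0539 [0.41 2.55 3.87]
2 0.0525 0.0528 [1.87 3.21 4.12]
2 0.052 0.0523 [0.83 3.54 5.13]
2 0.0515 0.0522 [0.27 4.46 7.25]
12.225
```

Run:
```python
from h import *
r.servo_line(pose(0,-.2165,.12)[0],speed=.25)
r.let_go()
L=np.array([.6475,.0055]);yaw=94.2
r.reach([L[0],L[1],.12+.182],[180,0,yaw])
r.wait(.1)
d=r.snapshot("wrist");cv2.imwrite("pics/w2.png",d["frame"][:,:,::-1])
import pickle;pickle.dump(d,open("w2.pkl","wb"))
s=r.sense();print(s["clock"],s["tcp_pos"],s["opening"])
```

```text
15.35 [0.64703812 0.00411952 0.30275723] 0.0878635266836238
```

View pics/w2.png

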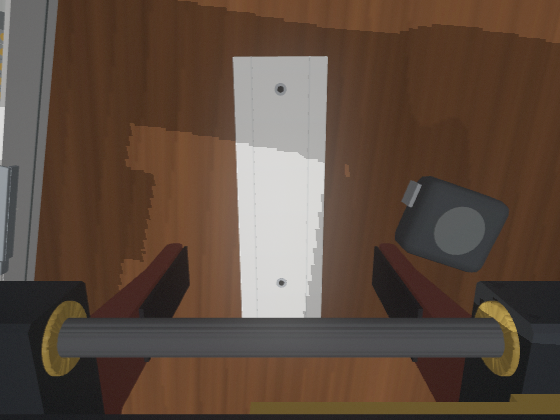

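View pics/t1.png

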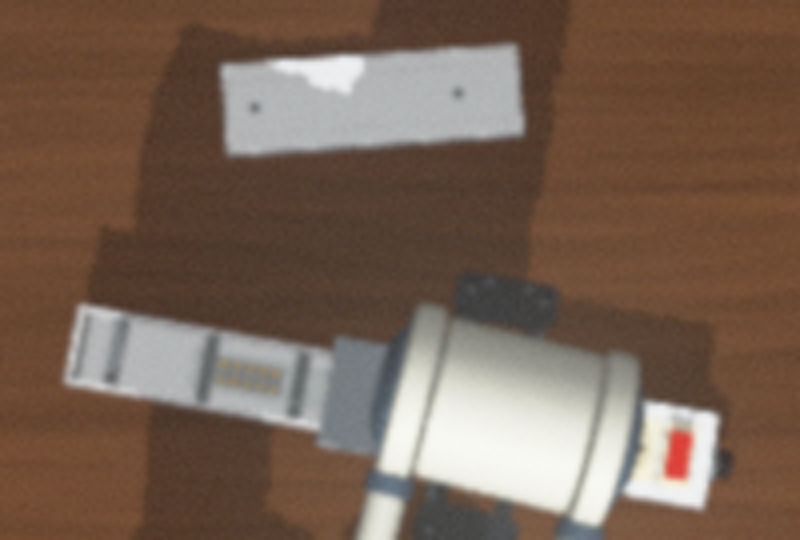

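Run:
```python
from h import *
import pickle;d=pickle.load(open("w2.pkl","rb"))
A,B=ray(d,(233.5,56.5),.014),ray(d,(328,56.5),.014)
C,D=ray(d,(241.5,300),.014),ray(d,(323,300),.014);print(A,B,C,D)
m=(A+B)/2;n=(C+D)/2;print(m,np.degrees(np.arctan2((m-n)[1],(m-n)[0]))-90,np.linalg.norm(A-B),np.linalg.norm(C-D))
u=np.array([-np.sin(np.radians(4.2)),np.cos(np.radians(4.2))]);print("centre",m[:2]-.1065*u)
s=r.sense();print(s["tcp_pos"])
```

```text
[0.60854071 0.10891581 0.014     ] [0.67277697 0.11351489 0.014     ] [ 0.62210449 -0.07423689  0.014     ] [ 0.68797391 -0.06952855  0.014     ]
[0.64065884 0.11121535 0.014     ] 4.490743091563658 0.0644006887007568 0.06603748858730371
centre [0.6484587  0.00500136]
[0.64703812 0.00411952 0.30275723]
```

Run:
```python
from h import *
p=[.648,.005];o=[180,0,94.3]
r.servo_line([*p,.182+.02],o,speed=.2)
r.servo_line([*p,.182+.0025],speed=.06)
s=r.sense();print(s["clock"],s["tcp_pos"],s["contact_force"])
r.grab(40)
s=r.sense();print(s["clock"],s["tcp_pos"],s["contact_force"],s["opening"])
r.servo_line([*p,.182+.10],speed=.15)
r.wait(.1)
s=r.sense();print(s["clock"],s["tcp_pos"],s["contact_force"],s["torque"],s["opening"])
d=r.snapshot("wrist");cv2.imwrite("pics/w3.png",d["frame"][:,:,::-1])
d=r.snapshot("side");cv2.imwrite("pics/s3.png",d["frame"][:,:,::-1])
```

```text
16.4417 [0.64786683 0.00503078 0.18405174] [ 1.29877586 -0.65812177 -0.04826359]
16.9333 [0.64806382 0.0050052  0.18479213] [-0.06416864 -0.02847578  1.69362446] 0.06470265381491892
17.8333 [0.64769605 0.00500997 0.27983875] [-0.06582556  0.21764184 -0.97301382] [-0.04902722  0.03080993 -0.01304946] 0.06443785933353324
```

View pics/w3.png

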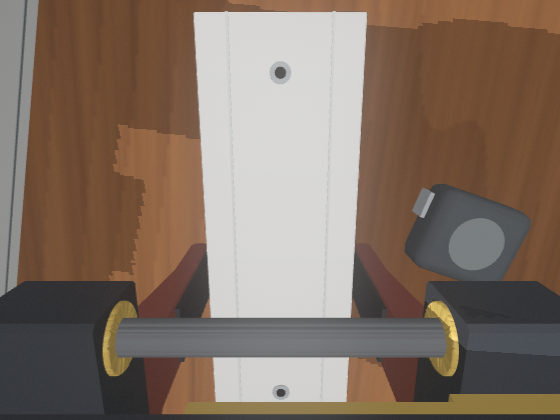

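View pics/s3.png

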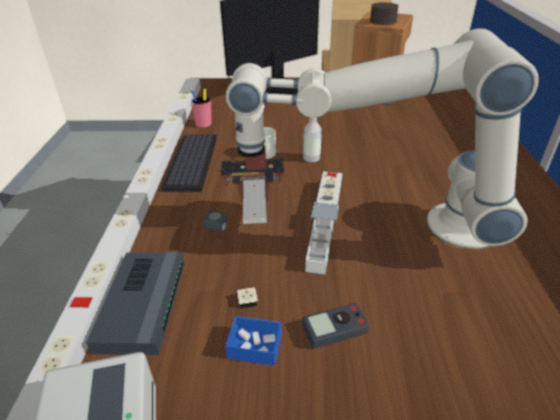

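Run:
```python
from h import *
d=r.snapshot("wrist");s=r.sense();print(s["tcp_pos"])
f=d["frame"].astype(int);sat=f.max(2)-f.min(2)
for u in(230,260,320,350):print(u,np.where(sat[:60,u]<30)[0].min(),end=' ')
A,B=ray(d,(194.5,12.5),.1093),ray(d,(366.5,12.5),.1093)
C,D=ray(d,(207,240),.1093),ray(d,(356,240),.1093)
m=(A+B)/2;n=(C+D)/2;print(m,n,np.linalg.norm(A-B),np.linalg.norm(C-D))
a=np.radians(4.3);x=np.array([np.cos(a),np.sin(a)]);y=np.array([-np.sin(a),np.cos(a)])
for q in(m,n):
  v=q[:2]-s["tcp_pos"][:2];print(v@x,v@y)
```

```text
[0.64784032 0.00500093 0.28058202]
230 12 260 12 320 12 350 12 [0.64020073 0.1112112  0.1093    ] [0.6473723  0.02194597 0.1093    ] 0.06404131491307156 0.06480586826207843
0.0003454314910006408 0.10648411548604876
0.0008038175777325359 0.016932437959864124
```

Run:
```python
from h import *
import pickle
def P(x,y,tcpz): return [*T(x,y),tcpz]
o=[180,0,90+PSI]
r.reach(P(-.0005,.152,.275),o)
r.wait(.15)
f0=r.sense();print(f0["clock"],f0["tcp_pos"],f0["contact_force"])
d=r.snapshot("wrist");cv2.imwrite("pics/w4.png",d["frame"][:,:,::-1]);pickle.dump(d,open("w4.pkl","wb"))
r.servo_line(P(-.0005,.152,.240),speed=.12)
for z in(.234,.230,.226,.223,.221):
    r.servo_line(P(-.0005,.152,z),speed=.05)
    s=r.sense();f=s["contact_force"]-f0["contact_force"];print(z,s["tcp_pos"].round(4),f.round(2),(s["torque"]-f0["torque"]).round(2))
    if f[2]>4: print("contact");break
print(s["clock"])
for n in("top","side"):
    d=r.snapshot(n);cv2.imwrite(f"pics/{n}5.png",d["frame"][:,:,::-1])
    x0,y0=(190,165) if n=="top" else (240,130)
    cv2.imwrite(f"pics/{n}5z.png",cv2.resize(d["frame"][y0:y0+150,x0:x0+200],(800,600),interpolation=2)[:,:,::-1])
```

```text
19.0917 [0.46035881 0.15569268 0.27514251] [ 0.48460635 -0.08174552 -1.19374986]
0.234 [0.4595 0.1563 0.2342] [-0.27  0.55 -0.47] [-0.04 -0.03 -0.04]
0.23 [0.4593 0.1563 0.2298] [-0.14 -0.7  -0.78] [-0.05 -0.    0.02]
0.226 [0.4593 0.1563 0.2256] [-1.24  0.83 -0.13] [-0.07 -0.03  0.03]
0.223 [0.4593 0.1563 0.2227] [-1.7   0.09 -0.53] [ 0.    0.01 -0.  ]
0.221 [0.4594 0.1563 0.2209] [ 0.21  1.63 -0.22] [-0.   -0.08  0.04]
20.85
```

View pics/w4.png

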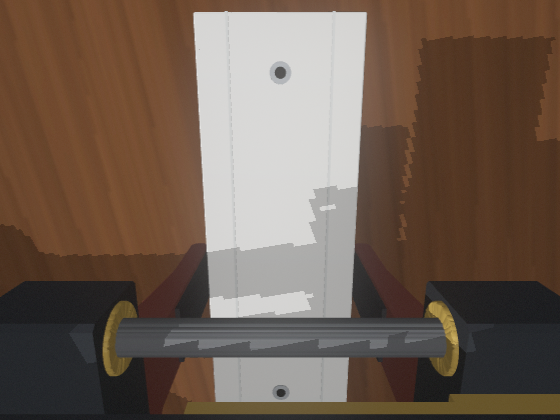

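View pics/side5z.png

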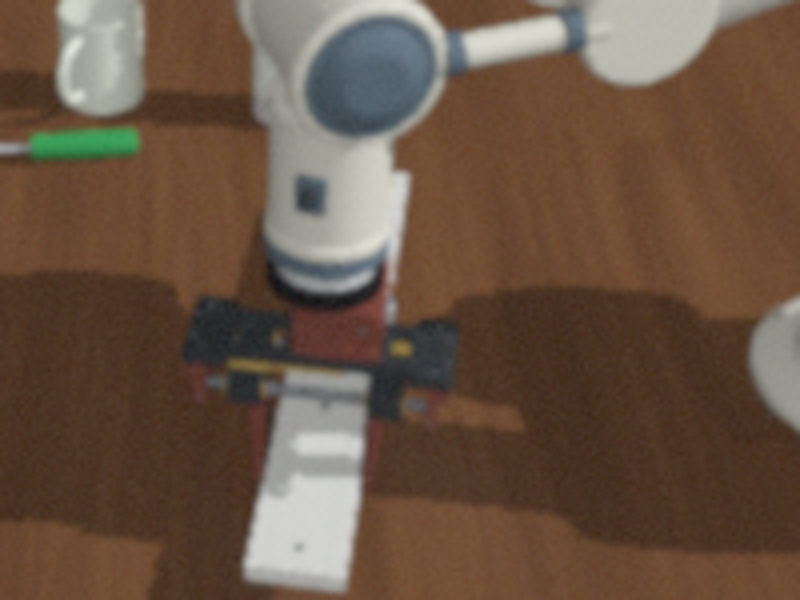

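View pics/top5z.png

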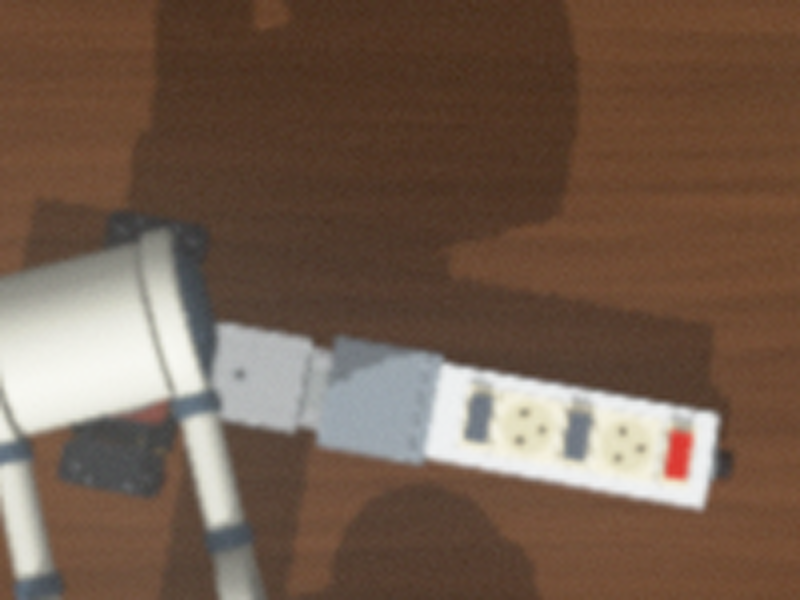

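Run:
```python
from h import *
def P(x,y,tcpz): return [*T(x,y),tcpz]
X=-.0005
r.wait(.1);f0=r.sense();zc=None
for z in np.arange(.2205,.2155,-.0005):
    r.servo_line(P(X,.152,z),speed=.02);r.wait(.05)
    s=r.sense();f=s["contact_force"]-f0["contact_force"];print(round(z,4),s["tcp_pos"].round(4),f.round(2),(s["torque"]-f0["torque"]).round(2))
    if f[2]>2.5: zc=z;break
print(s["clock"],s["tcp_pos"],s["opening"])
```

```text
0.2205 [0.4594 0.1563 0.2205] [-0.55  1.04 -0.76] [ 0.04 -0.06 -0.01]
0.22 [0.4594 0.1563 0.22  ] [-0.73  0.96 -0.58] [-0.05 -0.04 -0.03]
0.2195 [0.4594 0.1563 0.2195] [-0.93 -0.93 -0.53] [ 0.02 -0.02  0.05]
0.219 [0.4594 0.1563 0.219 ] [-0.23 -0.26 -0.43] [ 0.02 -0.04 -0.03]
0.2185 [0.4595 0.1564 0.2187] [-0.73 -0.35  1.89] [ 0.03  0.09 -0.04]
0.218 [0.4594 0.1563 0.2187] [-3.66  0.21  7.4 ] [-0.12  0.54 -0.05]
22.85 [0.4594499  0.1563437  0.21872969] 0.06512994880369216
```

Run:
```python
from h import *
def P(x,y,tcpz): return [*T(x,y),tcpz]
X=-.0005
a=np.radians(PSI);U=np.array([-np.sin(a),np.cos(a)]);V=np.array([np.cos(a),np.sin(a)])
r.servo_line(P(X,.152,.2200),speed=.03);r.wait(.1);f0=r.sense()
def st(t):
    s=r.sense();f=s["contact_force"]-f0["contact_force"];v=s["tcp_pos"][:2]-O
    print(t,"y",round(v@U,4),"x",round(v@V,4),"z",s["tcp_pos"][2].round(4),"fx,fy,fz",(f[:2]@V).round(2),(f[:2]@U).round(2),f[2].round(2));return f[:2]@U,f
for y in(.142,.132,.122,.115,.112):
    r.servo_line(P(X,y,.2200),speed=.06);r.wait(.03)
    fy,f=st(y)
    if abs(fy)>6 or abs(f[2])>6:print("stop");break
else:
  r.wait(.1);f0=r.sense()
  for y in np.arange(.111,.0995,-.001):
    r.servo_line(P(X,y,.2200),speed=.03);r.wait(.06)
    fy,f=st(round(y,4))
    if fy>4:print("hit");break
print(r.sense()["clock"])
d=r.snapshot("top");cv2.imwrite("pics/t6z.png",cv2.resize(d["frame"][165:300,190:390],(800,540),interpolation=2)[:,:,::-1])
d=r.snapshot("side");cv2.imwrite("pics/s6z.png",cv2.resize(d["frame"][130:280,240:440],(800,600),interpolation=2)[:,:,::-1])
d=r.snapshot("wrist");cv2.imwrite("pics/w6.png",d["frame"][:,:,::-1])
```

```text
0.142 y 0.1417 x -0.0005 z 0.22 fx,fy,fz 0.3 0.52 -0.67
0.132 y 0.1318 x -0.0005 z 0.2201 fx,fy,fz -0.23 1.51 -0.93
0.122 y 0.1218 x -0.0005 z 0.22 fx,fy,fz 1.36 0.23 -1.4
0.115 y 0.1148 x -0.0005 z 0.22 fx,fy,fz 0.02 1.35 -0.51
0.112 y 0.112 x -0.0005 z 0.22 fx,fy,fz 0.02 0.19 -1.15
0.111 y 0.111 x -0.0005 z 0.22 fx,fy,fz -1.21 0.22 0.61
0.11 y 0.11 x -0.0005 z 0.22 fx,fy,fz 0.49 0.4 0.91
0.109 y 0.109 x -0.0005 z 0.22 fx,fy,fz -0.15 -0.3 1.4
0.108 y 0.108 x -0.0005 z 0.22 fx,fy,fz 0.15 1.03 1.15
0.107 y 0.107 x -0.0005 z 0.22 fx,fy,fz -0.64 1.53 1.06
0.106 y 0.106 x -0.0005 z 0.22 fx,fy,fz -0.36 0.51 0.78
0.105 y 0.1053 x -0.0005 z 0.22 fx,fy,fz -0.43 4.53 0.48
hit
27.0917
```

View pics/t6z.png

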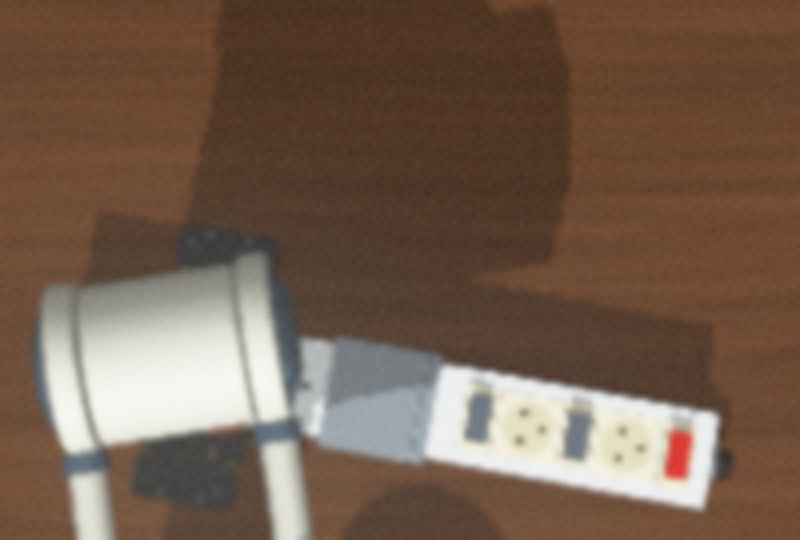

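View pics/s6z.png

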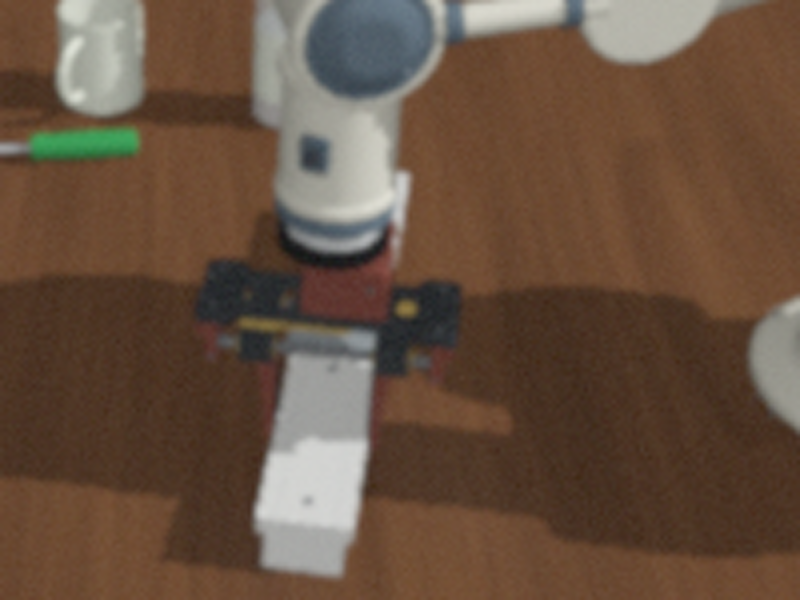

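View pics/w6.png

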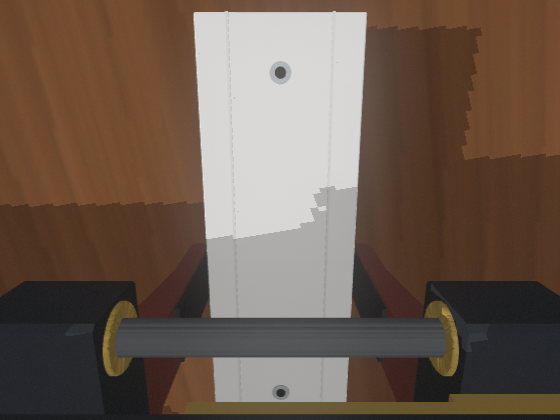

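Run:
```python
from h import *
def P(x,y,tcpz): return [*T(x,y),tcpz]
X=-.0005
r.servo_line(P(X,.1053,.2200),speed=.03);r.wait(.1);f0=r.sense()
for z in np.arange(.2190,.2155,-.0003):
    r.servo_line(P(X,.1053,z),speed=.02);r.wait(.1)
    F=[]
    for _ in range(4): s=r.sense();F.append(s["contact_force"]);r.wait(.02)
    f=np.mean(F,0)-f0["contact_force"];print(round(z,4),s["tcp_pos"].round(4),f.round(2),(s["torque"]-f0["torque"]).round(2))
    if f[2]>12.5: break
r.wait(.6);s=r.sense();print(s["clock"],s["tcp_pos"],s["orientation"],(s["contact_force"]-f0["contact_force"]).round(2),s["opening"],s["joint_vel"].max())
import pickle
d=r.snapshot("wrist");cv2.imwrite("pics/w7.png",d["frame"][:,:,::-1])
d=r.snapshot("top");cv2.imwrite("pics/t7.png",d["frame"][:,:,::-1])
d=r.snapshot("side");cv2.imwrite("pics/s7.png",d["frame"][:,:,::-1]);cv2.imwrite("pics/s7z.png",cv2.resize(d["frame"][160:290,270:430],(800,650)[:2],interpolation=2)[:600,:,::-1])
```

```text
0.219 [0.4513 0.1104 0.2191] [0.63 0.38 1.7 ] [ 0.14  0.06 -0.01]
0.2187 [0.4514 0.1104 0.219 ] [-0.71  0.27  4.78] [ 0.16  0.24 -0.09]
0.2184 [0.4514 0.1104 0.2188] [-0.33  0.14  4.93] [ 0.14  0.3  -0.13]
0.2181 [0.4514 0.1104 0.2187] [-0.75  0.18  6.34] [ 0.1   0.43 -0.18]
0.2178 [0.4514 0.1104 0.2187] [-1.6   0.26  8.09] [ 0.08  0.57 -0.18]
0.2175 [0.4514 0.1104 0.2187] [-2.66  0.27  9.49] [ 0.05  0.78 -0.18]
0.2172 [0.4514 0.1104 0.2187] [-2.86 -0.22 11.59] [ 0.1   0.95 -0.18]
0.2169 [0.4514 0.1104 0.2187] [-3.83 -0.24 13.11] [ 0.01  1.1  -0.15]
31.525 [0.45138056 0.11039548 0.21871126] [ 1.79952416e+02 -2.40473261e-02  7.99930719e+01] [-4.09 -0.92 12.47] 0.06475038929530867 0.04047478583883801
```

View pics/s7z.png

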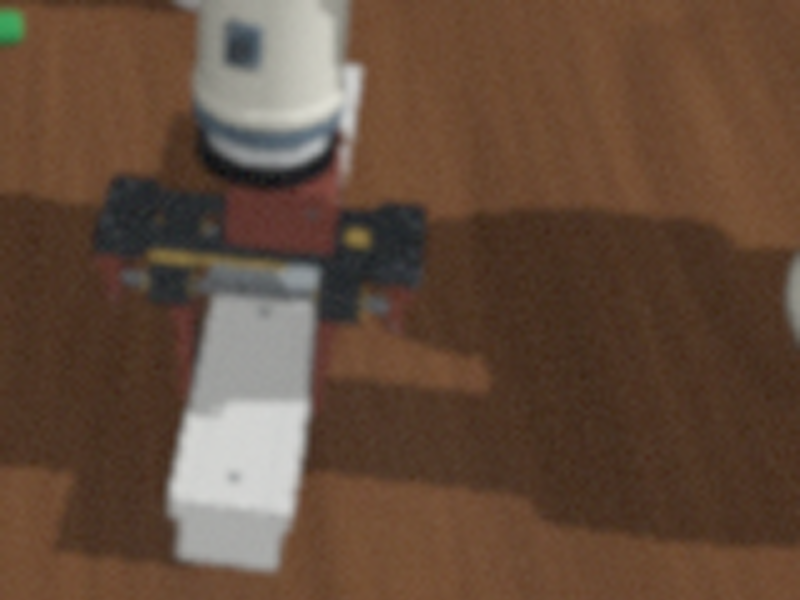

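View pics/w7.png

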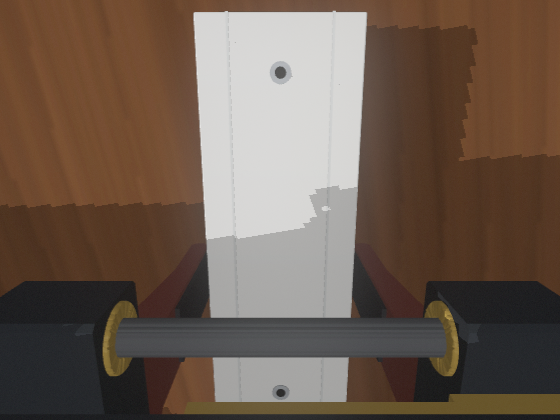

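View pics/t7.png

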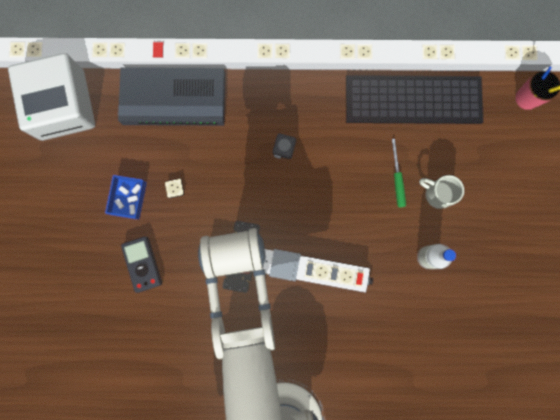

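Run:
```python
from h import *
r.hand_in();s=r.sense();print(s["clock"],s["tcp_pos"],s["contact_force"])
```

```text
the job is handed in; nothing more can be done
the job is handed in; nothing more can be done
```

The job is handed in, at about 31.6 s on the robot's clock, well inside the 58 s limit. No verdict was reported.

- **Keys:** I pressed the three keys one at a time in the order asked: first grey, second grey, red. At each one the fingertips went from 57 mm down to about 52.2 mm, which is about 4.7 mm of travel. The force rose to between 5.8 and 7.9 N, consistent with reaching or nearing the stops.
- **Lid:** I gripped it across its middle and lowered it astride the trunking with its plain end short of the joint cover. It touched the rim at the height I expected. I then slid it in about 1 mm above the rim. The vertical force changed by no more than about 1.4 N on the way in, and the pictures show the cover lying flat.
- **End stop:** The closed end met the end wall with about 4.5 N, roughly 1.2 mm further in than my camera estimate. I took the contact as the home position.
- **Last checks:**
  - The robot is holding the lid with a grip of 40 N and pressing down with about 12.5 N. The tool is within 0.1° of vertical and at rest.
  - The lid had not shifted in the hand.
  - In the top view, the other things on the desk look unmoved and the keys look up.
- **Not perfect or not seen:**
  - A sideways force of about 4 N and a small tilting moment of about 1.1 N m built up with the press.
  - The top, side and wrist cameras disagreed by about 4 mm along the trunking.
  - The tucked end under the cover could not be seen directly. I inferred it from the end-wall contact and the tool position.

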